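# Shut down and isolate the dust extractor

## Task

Shut down the workshop's dust extractor before its bag is changed: first throw the black-gripped lever on the flat starter box fully over from its green dot to its red dot (off), and only after that turn the red rotary handle on the sloping yellow plate a quarter turn anticlockwise, fully to its red dot (off). Let go of both and leave everything else on the bench where it is.

Things in the scene. Friction and masses are not known exactly. Their poses are not given: they have to be found in the camera images.
- isolator_box: Isolator: grey wedge-shaped box fixed to the bench, 180 mm deep (x), 160 mm wide (y). Origin: centre of its underside; z up. Its sloping face is 45 mm high at the front (-x) edge, 171 mm at the back (+x): outward normal (-sin 35deg, 0, cos 35deg), upslope line (cos 35deg, 0, sin 35deg) in box axes. Plywood foot, 210 x 200 x 4 mm, under it.
- isolator_face (a point): Centre of the sloping grey face, 108 mm above the isolator box's origin. z = outward normal, x = upslope, y = box's y. A 118 mm square yellow plate, 3 mm thick, is centred here and carries the red rotary handle. On the plate a red dot (off) lies 52 mm towards +y, a green dot (on) 52 mm upslope.
- isolator (a joint): Red rotary handle: 0 = off (white pointer end at the red dot, bar along the box's y), 1.571 = on (pointer at the green dot, bar along the slope line). Anticlockwise, seen from outside the face, turns it from on to off. Stops at both ends; a hidden counterweight drives it from mid-travel (0.785) to the nearer end, 0.12 Nm at the ends, so past the middle it goes home.
- isolator_grip (a point): On the red handle's turning axis, 35 mm out from the grey face: (-0.020, 0, 0.137) in isolator box axes. The grip bar, 90 mm long and 18 mm thick, is centred on the axis and stands 40 mm off a round flange (72 mm across, 6 mm thick, on the yellow plate); its top is 14 mm further out than this point. z = outward normal, y = along the bar to the pointer end; turns with the handle.
- starter_box: Starter: grey box fixed to the bench, 150 (x) by 110 (y) by 66 mm high, a 4 mm dark plate on top, two steel cheeks up to 86 mm high at y = +-22 mm by the lever's foot. Origin: centre of its underside; z up. Red dot (off) on top at its -x end, green dot (on) at its +x end. The lever's hinge runs along y through (0, 0, 0.074). Plywood foot, 180 x 150 x 4 mm.
- starter (a joint): Toggle lever with a black grip: 0 = off (leans 0.55 rad from upright to the red dot, the box's -x), 1.1 = on (leans 0.55 rad to the green dot, +x). Stops at both ends; its own weight (0.25 kg) tips it from upright (0.55) to the nearer end, 0.1 Nm at the ends, so once past upright it falls over to that end.
- starter_tip (a point): Top end of the toggle lever, 120 mm from its hinge. The lever is a 12 mm steel rod, then a black rounded grip 28 mm across over the last 64 mm.
- toy_truck: Bystander to leave alone: wooden toy truck, 200 x 104 x 110 mm. Origin: middle of its underside.
- bar_clamp: Bystander to leave alone: blue bar clamp lying flat, 285 mm long, 24 mm high. Origin: near its middle, at its underside.
- toy_wheel: Bystander to leave alone: dark wooden disc, 60 mm across, 20 mm high. Origin: middle of its underside.
- batten: Bystander to leave alone: wooden batten lying flat, 200 x 45 x 22 mm. Origin: middle of its underside.
- glue_bottle: Bystander to leave alone: white bottle with orange cap, 64 mm across, 180 mm high. Origin: middle of its underside.
- screw_jar: Bystander to leave alone: amber jar with steel lid, 70 mm across, 85 mm high. Origin: middle of its underside.
- mallet: Bystander to leave alone: wooden-handled hammer lying flat, 260 mm long. Origin: near its middle, at its underside.

How it is judged (in metres and radians):
On the way, in this order (a step that is already met when the one before it is completed fails the run):
1. the starter lever is off while the isolator is still on (value of joint starter below 0.12 rad and value of joint isolator above 1.3 rad), for 0.2 s.
2. the isolator handle is off too (value of joint isolator below 0.15 rad and value of joint starter below 0.12 rad), for 0.2 s.
At the end, for the whole second after the job is handed in: The starter lever rests within 0.12 rad of its off stop and the isolator handle within 0.15 rad of its off stop, both at rest and released; no bystander has been shifted by more than 40 mm (all of step 2 and velocity of joint starter between -0.05 and 0.05 rad/s and velocity of joint isolator between -0.05 and 0.05 rad/s); the robot touches nothing.
It fails at once if the isolator was turned off while the starter was still on (value of joint isolator below 0.785 rad and value of joint starter above 0.55 rad).
It fails at once if a bystander was shifted by more than 40 mm (distance of any of toy_truck, bar_clamp, toy_wheel, batten, glue_bottle, screw_jar, mallet from where it was at the start of the episode above 0.04 m).
It also fails if it takes over 58 s, if anything falls off the work surface, if the arm or the gripper's body presses on something with over 40 N, if the wrist force passes 120 N, or if a joint passes its speed limit or range.

## Robot

A 6-joint arm with a two-finger parallel gripper is mounted at the origin on the work surface. World frame = base frame: x ahead of the robot, y to its left, z up, the work surface at z = 0. Lengths are in m, angles in degrees, forces in N, time in s.
With the tool pointing down it reaches from about 0.375 to 0.925 m from the base axis. Payload 5.7 kg.
Tool frame: the origin (TCP) lies on the centre line of the jaws, within the pads' length; the fingertips stand 11 mm ahead of it and the grasp point (between the pads) lies 8 mm behind it; x points along the fingers, y is the direction in which the jaws open and shut, and the axes are right-handed (so a half turn about x gives the same grasp; the last joint's range is limited). The gripper opens to 85 mm and grips with 20 to 120 N. Pads are 22 mm wide; open, the fingers measure 114 mm over their backs; the gripper's body (76 mm by 85 mm) begins 54 mm behind the grasp point. The pads swing forward as they close: fully open they stand 13 mm farther back than shut.
Start: joints at [-77.24, 20.558, 86.54, -0, 72.909, -6.595], TCP at [0.199, -0.566, 0.242] pointing down, gripper open.
Joint ranges: [-170.27, 170.27], [-57.76, 135], [12.27, 136.19], [-55.21, 235.2], [11.17, 155.16], [-170.74, 170.74]. Speed limits (degrees/s): [136.94, 136.94, 180, 180, 180, 180].

## Interface

Orientations are given as a 3x3 rotation matrix whose columns are the frame's x, y, z axes.
In Python, from bench import read_state, read_camera, get_calibration, ticket gives the robot as it stands.
- The arm moves only by the tool jog_arm, never from a script. Its argument "increments" is one flat list of numbers, 7 for each row, row after row: the shift along the tool's x, y, z each as a share of 30 cm, from -1 to 1, then the turn, a rotation vector about the tool's x, y, z each as a share of 45 degrees, from -1 to 1, then the opening, from 0 (shut) to 1 (fully open). In form: [tx, ty, tz, wx, wy, wz, gripper, tx, ty, tz, wx, wy, wz, gripper, ...]. A call has exactly 10 rows; each row is the pose to reach, as a shift and turn from the pose commanded when the call began, along the tool's axes at that moment; what a row does not reach only later rows make up. A row lasts 1/10 s, in which the tool goes at most 50 mm and 8.59 degrees, less where a joint would pass 70% of its speed; a pose out of reach is approached as far as the arm can. A call with a number of a shift or a turn outside -1 to 1 is refused whole. A call with a gripper value outside its range is refused whole. The fingers move at their own pace and stop on an object; "grip_force" is the grip in N (left out, the last holds). Time passes only in rows, so rows that repeat a pose let the fingers close, or fill a call up. It gives the time, the measured TCP pose, the force and the opening at its end, in the units of the state.
- read_state(): the state, without advancing time (a new reading comes with each control period).
- read_camera(name): name is "scene" or "top" or "wrist"; returns (picture, depth): 400x640x3 uint8, red, green, blue; 400x640 float32, m along the optical axis (not along the pixel's ray), 0 where there is no reading.
- get_calibration(name): a dict with "camera_matrix" (3x3 intrinsics, pixels), "R" (3x3) and "t" (3): a world point X has camera coordinates R X + t. Camera axes: x right, y down, z forward; pixel columns grow to the right and rows downward; lengths in m; the calibration is good to about 2 mm. The wrist camera is an equidistant fisheye: a pixel r from the principal point sees the ray r / f radians off the axis. A picture is of the moment at which its call begins: read the wrist's pose just before it. get_calibration takes no time and is no camera call; for the wrist camera it gives the pose at the moment of the call.
- ticket.finish_job(): hands the job in, once; it reports no verdict.
The state is a dict: "t": time; "qpos": joint angles; "joint_velocities": joint speeds; "joint_efforts": joint torques, N m; "tcp_pos": TCP position; "orientation": TCP orientation; "wrist_force": force on the tool from outside, world axes, zero at the start; "moment": the same for the moment, N m; "gripper_width": finger opening in m.
Only numpy, scipy, OpenCV 4.12 (cv2) and the standard library are available. Lean on these libraries where they do the work, as an engineer would, in place of code of your own. Each camera call takes 0.05 s, during which the arm holds its last target. There are 200 camera calls.

## Working session

There is one attempt and no reset: what is moved stays moved. The work goes in short steps, Python scripts to look and compute and a tool call to move; the robot and the scene stay as the last step left them, time stands still between calls to the robot, and variables do not carry over. Pictures are saved under pics/ and viewed, about 8 in all and at most 12, crops included, and the job is handed in when it is done.

Besides the shell and the picture viewer there is one more tool, called as name(argument=value, ...) on one line, values as JSON. jog_arm: Moves the arm, as the interface text tells. Shift numbers are shares of 30 cm and turn numbers shares of 45 degrees, none past 1 either way. Its arguments: {"type":"object","properties":{"increments":{"type":"array","items":{"type":"number","minimum":-1,"maximum":1}},"grip_force":{"type":"number"}},"required":["increments"]}

```bash
mkdir -p pics; ls; cat > h.py <<'E'
import numpy as np, cv2
from bench import read_state, read_camera, get_calibration, ticket
def snap(n,f):
    c=get_calibration(n); p,d=read_camera(n); cv2.imwrite('pics/'+f+'.png',p[:,:,::-1]); np.savez('pics/'+f,d=d,K=c['camera_matrix'],R=c['R'],t=c['t'],p=p); return p,d
def pt(f,u,v,w=1):
    z=np.load('pics/'+f+'.npz'); d=z['d'][v-w:v+w+1,u-w:u+w+1]; d=np.median(d[d>0]); K=z['K']
    c=np.array([(u-K[0,2])/K[0,0]*d,(v-K[1,2])/K[1,1]*d,d]); return z['R'].T@(c-z['t'])
E
python3 - <<'E'
from h import *
snap('scene','s0');snap('top','t0');s=read_state();print(s['t'],s['tcp_pos'],s['orientation'],s['gripper_width'])
E
```

```text
pics
0.1 [ 0.19870032 -0.56551539  0.24150973] [[-3.58415537e-04  3.31367272e-01 -9.43501777e-01]
 [ 1.64765492e-03 -9.43500361e-01 -3.31367401e-01]
 [-9.99998578e-01 -1.67333257e-03 -2.07813727e-04]] 0.08563007147854389
```

View pics/t0.png

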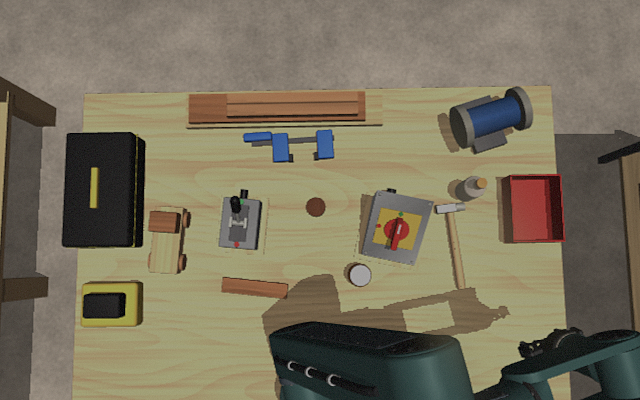

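View pics/s0.png

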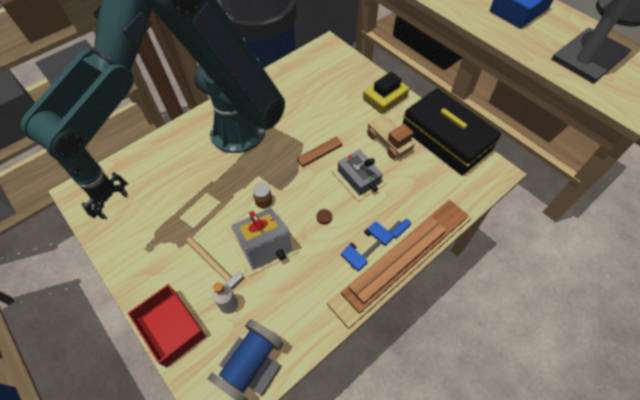

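The top view shows the starter near (240,222), with its lever leaning up the image (+x) towards green. The isolator is near (400,228). I'll enlarge both.

```bash
python3 - <<'E'
from h import *
p=cv2.imread('pics/t0.png')
a=cv2.resize(p[180:280,205:275],None,fx=5.5,fy=5.5,interpolation=2);b=cv2.resize(p[180:280,350:440],None,fx=4.4*1.25,fy=5.5,interpolation=2)
o=np.hstack([a,b])[:, :];o=cv2.resize(o,None,fx=.9,fy=.9);print(o.shape);cv2.imwrite('pics/t0c.png',o)
for u,v in [(240,222),(254,204),(236,203),(258,215),(225,240),(397,230),(372,262),(414,262),(433,206),(380,194),(316,206),(300,300)]: print(u,v,pt('t0',u,v).round(3))
z=np.load('pics/t0.npz');print(z['K'],z['R'].round(3),z['t'])
E
```

```text
(495, 792, 3)
240 222 [0.518 0.224 0.079]
254 204 [0.573 0.185 0.065]
236 203 [0.564 0.22  0.171]
258 215 [0.54  0.174 0.055]
225 240 [0.466 0.271 0.066]
397 230 [ 0.483 -0.227  0.159]
372 262 [ 0.396 -0.17   0.001]
414 262 [ 0.394 -0.291  0.047]
433 206 [ 0.566 -0.362  0.003]
380 194 [ 0.584 -0.182  0.166]
316 206 [ 0.569 -0.     0.019]
300 300 [ 0.282  0.053 -0.004]
[[501.43339336   0.         317.96392843]
 [  0.         501.43339336 207.24197947]
 [  0.           0.           1.        ]] [[-0.012 -1.    -0.019]
 [-0.994  0.014 -0.107]
 [ 0.107  0.018 -0.994]] [9.62275739e-04 5.64002294e-01 1.50296910e+00]
```

View pics/t0c.png

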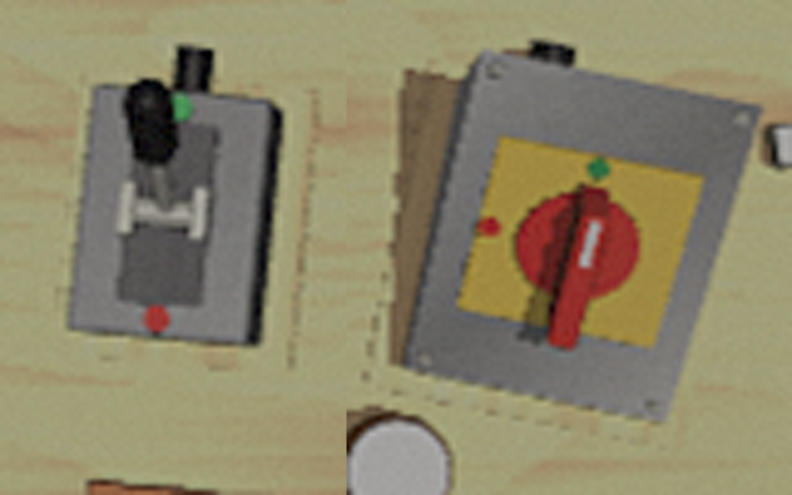

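```bash
cat >> h.py <<'E'
from scipy.optimize import least_squares
def proj(X,z): c=X@z['R'].T+z['t']; return c[:,:2]/c[:,2:]*z['K'][0,0]+z['K'][:2,2]
def Rz(a): return np.array([[np.cos(a),-np.sin(a),0],[np.sin(a),np.cos(a),0],[0,0,1]])
def fit(P,px,x0,z):
    f=lambda q:(proj(P@Rz(q[2]).T+[q[0],q[1],q[3]],z)-px).ravel()
    r=least_squares(lambda q:np.r_[f(q),(q[3]-.002)*500],x0); return r.x,f(r.x)
E
python3 - <<'E'
from h import *
z=np.load('pics/t0.npz')
S=np.array([(.075,.055,.066),(.075,-.055,.066),(-.075,.055,.066),(-.075,-.055,.066)])
px=np.array([(93,86),(272,102),(70,328),(248,344)])/4.95+[205,180]
q,e=fit(S,px,[.52,.22,0,0],z);print(q,np.degrees(q[2]),e.round(1))
I=np.array([(.09,.08,.171),(.09,-.08,.171),(-.09,.08,.045),(-.09,-.08,.045)])
px=(np.array([(480,52),(762,105),(405,368),(660,423)])-[346.5,0])/4.95+[350,180]
q,e=fit(I,px,[.49,-.23,0,0],z);print(q,np.degrees(q[2]),e.round(1))
E
```

```text
[ 0.51502781  0.22762211 -0.09547363  0.00179139] -5.470236049450163 [ 0.  -0.4  0.3 -0.7 -0.6  0.6  0.3  0.5]
[ 0.48916296 -0.2317646  -0.21637932  0.0018926 ] -12.397621868250923 [-0.1 -0.4 -0.1  0.4 -0.6  0.1  0.7 -0. ]
```

jog_arm(increments=[-0.25,0,0,0,0,0,0,-0.27,-0.1,-0.11,0,0,0,0,-0.27,-0.2,-0.22,0,0,0,0,-0.27,-0.3,-0.33,0,0,0,0,-0.27,-0.4,-0.44,0,0,0,0,-0.27,-0.5,-0.55,0,0,0,0,-0.27,-0.6,-0.65,0,0,0,0,-0.27,-0.67,-0.725,0,0,0,0,-0.27,-0.67,-0.725,0,0,0,0,-0.27,-0.67,-0.725,0,0,0,0], grip_force=40)

```text
t: 1.1
tcp_pos: [0.3375, -0.304, 0.3232]
orientation: [[-0.0, 0.333, -0.943], [-0.0, -0.943, -0.333], [-1.0, 0.0, 0.0]]
wrist_force: [0.1, -1.0, 0.9]
gripper_width: 0.0004
```

jog_arm(increments=[0,-0.1,-0.11,0,0,0,0,0,-0.2,-0.22,0,0,0,0,0,-0.3,-0.33,0,0,0,0,0,-0.4,-0.44,0,0,0,0,0,-0.5,-0.55,0,0,0,0,0,-0.6,-0.65,0,0,0,0,0,-0.67,-0.725,0,0,0,0,0,-0.67,-0.725,0,0,0,0,0,-0.67,-0.725,0,0,0,0,0,-0.67,-0.725,0,0,0,0])

```text
t: 2.1
tcp_pos: [0.4757, -0.0442, 0.3231]
orientation: [[-0.001, 0.33, -0.944], [-0.001, -0.944, -0.33], [-1.0, 0.0, 0.001]]
wrist_force: [-0.6, 0.3, -0.0]
gripper_width: -0.0
```

jog_arm(increments=[0,-0.1,-0.11,0.1,0,0,0,0,-0.2,-0.22,0.2,0,0,0,0,-0.3,-0.33,0.3,0,0,0,0,-0.4,-0.44,0.4,0,0,0,0,-0.5,-0.55,0.5,0,0,0,0,-0.6,-0.65,0.55,0,0,0,0,-0.67,-0.725,0.55,0,0,0,0,-0.67,-0.725,0.55,0,0,0,0,-0.67,-0.725,0.55,0,0,0,0,-0.67,-0.725,0.55,0,0,0])

```text
t: 3.1
tcp_pos: [0.6144, 0.2171, 0.3232]
orientation: [[-0.001, -0.096, -0.995], [-0.001, -0.995, 0.096], [-1.0, 0.001, 0.001]]
wrist_force: [0.5, -0.5, 0.6]
gripper_width: 0.0005
```

jog_arm(increments=[0.1,0,0,0,0,0,0,0.2,0,0,0,0,0,0,0.3,0,0,0,0,0,0,0.4,0,0,0,0,0,0,0.45,0,0,0,0,0,0,0.5,0,0,0,0,0,0,0.54,0,0,0,0,0,0,0.54,0,0,0,0,0,0,0.54,0,0,0,0,0,0,0.54,0,0,0,0,0,0])

```text
t: 4.1
tcp_pos: [0.6155, 0.2192, 0.1625]
orientation: [[0.002, -0.094, -0.996], [0.001, -0.996, 0.094], [-1.0, -0.001, -0.002]]
wrist_force: [0.4, -1.6, -0.8]
gripper_width: -0.0001
```

jog_arm(increments=[0,0,0.035,0,0,0,0,0,0,0.07,0,0,0,0,0,0,0.105,0,0,0,0,0,0,0.14,0,0,0,0,0,0,0.175,0,0,0,0,0,0,0.21,0,0,0,0,0,0,0.245,0,0,0,0,0,0,0.28,0,0,0,0,0,0,0.31,0,0,0,0,0,0,0.333,0,0,0,0])

```text
t: 5.1
tcp_pos: [0.5137, 0.2285, 0.1611]
orientation: [[-0.001, -0.094, -0.996], [-0.0, -0.996, 0.094], [-1.0, 0.0, 0.001]]
wrist_force: [0.1, -0.2, -0.1]
gripper_width: -0.0001
```

jog_arm(increments=[0,0,-0.05,0,0,0,0,0,0,-0.1,0,0,0,0,-0.1,0,-0.1,0,0,0,0,-0.2,0,-0.1,0,0,0,0,-0.3,0,-0.1,0,0,0,0,-0.4,0,-0.1,0,0,0,0,-0.5,0,-0.1,0,0,0,0,-0.5,0,-0.1,0,0,0,0,-0.5,0,-0.1,0,0,0,0,-0.5,0,-0.1,0,0,0,0])

```text
t: 6.1
tcp_pos: [0.5452, 0.2253, 0.3101]
orientation: [[-0.002, -0.094, -0.996], [-0.0, -0.996, 0.094], [-1.0, 0.001, 0.002]]
wrist_force: [0.5, 0.7, -0.8]
gripper_width: 0.0005
```

```bash
python3 - <<'E'
from h import *
snap('scene','s1');p,d=snap('wrist','w1')
q=cv2.imread('pics/s1.png')[120:300,210:430]
cv2.imwrite('pics/c1.png',np.vstack([cv2.resize(q,(480,393),interpolation=2),cv2.resize(p[:,:,::-1],(480,300))])[:600])
# same-size 693 rows cut to 600
E
```

```text
(no output)
```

View pics/c1.png

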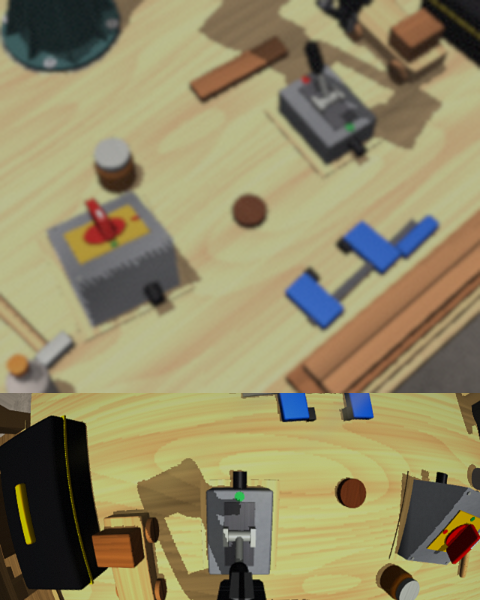

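The lever now leans to the red dot: its tip is near (353,141) in the scene view, and the green dot is clear in the wrist view at (240,497). Next I'll check numerically that it's fully over, then work out the isolator points.

```bash
python3 - <<'E'
from h import *
z=np.load('pics/s1.npz')
B=Rz(-.0955)
for j in (0,.12,.3):
    a=j-.55; T=np.array([.515,.2276,.0758])+B@(np.array([np.sin(a),0,np.cos(a)])*.12); print(j,T.round(3),proj(T[None],z).round(1))
for u,v in [(353,141),(354,144),(355,148)]: print(pt('s1',u,v).round(3))
c=np.array([.4892,-.2318,.002]);B=Rz(-.2164)
for p in [(.013,-.06),(.013,-.03),(.018,-.01),(.014,.013),(.002,.026),(-.005,.026)]: print(p,(c+B@np.r_[p,.147]).round(4))
s=read_state();print(s['qpos'])
E
```

```text
0 [0.453 0.234 0.178] [[350.1 137.9]]
0.12 [0.465 0.232 0.185] [[352.3 138.8]]
0.3 [0.485 0.23  0.192] [[355.8 141.1]]
[0.47  0.232 0.177]
[0.477 0.232 0.166]
[0.486 0.23  0.152]
(0.013, -0.06) [ 0.489  -0.2932  0.149 ]
(0.013, -0.03) [ 0.4955 -0.2639  0.149 ]
(0.018, -0.01) [ 0.5046 -0.2454  0.149 ]
(0.014, 0.013) [ 0.5057 -0.2221  0.149 ]
(0.002, 0.026) [ 0.4967 -0.2068  0.149 ]
(-0.005, 0.026) [ 0.4899 -0.2053  0.149 ]
[1.57596857e+01 1.67673079e+01 8.24429243e+01 3.18885765e-03
 8.09429342e+01 1.11168931e+02]
```

The lever is fully off: the points along its grip match the 0.55 rad lean to red. Moving to the isolator.

jog_arm(increments=[0,0.12,0,0,0,0,0,0,0.25,0,0,0,0,0,0,0.38,0,0,0,0,0,0,0.51,0,0,0,0,0,0,0.64,0,0,0,0,0,0,0.77,0,0,0,0,0,0,0.87,0,0,0,0,0,0,0.87,0,0,0,0,0,0,0.87,0,0,0,0,0,0,0.87,0,0,0,0,0])

```text
t: 7.2
tcp_pos: [0.5203, -0.0333, 0.3108]
orientation: [[-0.001, -0.094, -0.996], [0.001, -0.996, 0.094], [-1.0, -0.001, 0.001]]
wrist_force: [0.1, 0.7, 0.4]
gripper_width: 0.0
```

jog_arm(increments=[0,0.12,0,0.05,0,0,0,0,0.25,0.01,0.1,0,0,0,0,0.38,0.02,0.155,0,0,0,0,0.51,0.023,0.155,0,0,0,0,0.64,0.023,0.155,0,0,0,0,0.77,0.023,0.155,0,0,0,0,0.87,0.023,0.155,0,0,0,0,0.87,0.023,0.155,0,0,0,0,0.87,0.023,0.155,0,0,0,0,0.87,0.023,0.155,0,0,0])

```text
t: 8.2
tcp_pos: [0.4894, -0.2917, 0.311]
orientation: [[-0.0, -0.213, -0.977], [0.001, -0.977, 0.213], [-1.0, -0.001, 0.001]]
wrist_force: [-0.3, 0.9, 0.6]
gripper_width: -0.0002
```

```bash
python3 - <<'E'
from h import *
s=read_state();print(s['t'],s['tcp_pos'],s['qpos'].round(1) if hasattr(s['qpos'],'round') else s['qpos'])
p,d=snap('wrist','w2');snap('top','t2')
z=np.load('pics/w2.npz');print(z['K'],z['R'].T@-z['t'])
cv2.imwrite('pics/c2.png',p[:,:,::-1])
E
```

```text
8.2 [ 0.48940002 -0.29169806  0.31100817] [-37.8  15.   84.8   0.   80.3  64.5]
[[309.70691629   0.         321.82440333]
 [  0.         309.70691629 198.05315463]
 [  0.           0.           1.        ]] [ 0.56053716 -0.30809722  0.44289505]
```

View pics/c2.png

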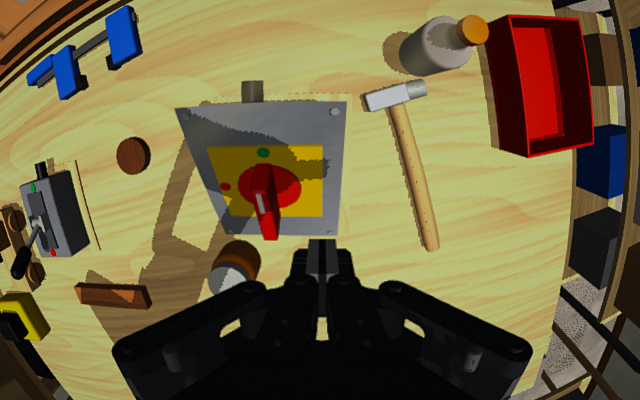

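The wrist view shows the handle still on, with its bar at (263,210) and the shut fingers at (322,260) on its -y side. I'll descend there and push the upslope end towards +y.

jog_arm(increments=[0.1,0,0,0,0,0,0,0.2,0,0,0,0,0,0,0.3,0,0,0,0,0,0,0.4,0,0,0,0,0,0,0.45,0,0,0,0,0,0,0.5,0,0,0,0,0,0,0.503,0,0,0,0,0,0,0.503,0,0,0,0,0,0,0.503,0,0,0,0,0,0,0.503,0,0,0,0,0,0])

```text
t: 9.3
tcp_pos: [0.4898, -0.2936, 0.1615]
orientation: [[0.002, -0.214, -0.977], [-0.001, -0.977, 0.214], [-1.0, 0.001, -0.002]]
wrist_force: [-0.6, -0.1, 0.3]
gripper_width: -0.0001
```

jog_arm(increments=[0,-0.04,0,0,0,0,0,0,-0.07,0,0,0,0,0,0,-0.1,0,0,0,0,0,0,-0.13,-0.01,0,0,0,0,0,-0.15,-0.017,0,0,0,0,0,-0.167,-0.017,0,0,0,0,0,-0.19,-0.015,0,0,0,0,0,-0.21,-0.012,0,0,0,0,0,-0.23,-0.006,0,0,0,0,0,-0.243,-0.003,0,0,0,0])

```text
t: 10.3
tcp_pos: [0.5059, -0.2216, 0.1605]
orientation: [[0.001, -0.214, -0.977], [0.001, -0.977, 0.214], [-1.0, -0.001, -0.001]]
wrist_force: [-0.3, -2.4, -0.2]
gripper_width: -0.0001
```

jog_arm(increments=[0,-0.015,0.005,0,0,0,0,0,-0.03,0.015,0,0,0,0,0,-0.044,0.025,0,0,0,0,0,-0.044,0.035,0,0,0,0,0,-0.044,0.045,0,0,0,0,0,-0.044,0.055,0,0,0,0,0,-0.044,0.055,0,0,0,0,0,-0.044,0.055,0,0,0,0,0,-0.044,0.055,0,0,0,0,0,-0.044,0.055,0,0,0,0])

```text
t: 11.3
tcp_pos: [0.4924, -0.206, 0.1604]
orientation: [[0.0, -0.214, -0.977], [0.0, -0.977, 0.214], [-1.0, -0.0, -0.0]]
wrist_force: [0.6, 0.7, -0.3]
gripper_width: 0.0
```

jog_arm(increments=[0,0,-0.03,0,0,0,0,0,0,-0.05,0,0,0,0,-0.1,0,-0.05,0,0,0,0,-0.2,0,-0.05,0,0,0,0,-0.3,0,-0.05,0,0,0,0,-0.4,0,-0.05,0,0,0,0,-0.5,0.1,-0.05,0,0,0,0,-0.5,0.2,-0.05,0,0,0,0,-0.5,0.3,-0.05,0,0,0,0,-0.5,0.3,-0.05,0,0,0,0])

```text
t: 12.3
tcp_pos: [0.4878, -0.3007, 0.3108]
orientation: [[0.001, -0.217, -0.976], [-0.002, -0.976, 0.217], [-1.0, 0.002, -0.001]]
wrist_force: [-0.3, 0.3, 0.6]
gripper_width: 0.0002
```

```bash
python3 - <<'E'
from h import *
p,d=snap('wrist','w3');snap('scene','s3')
q=cv2.imread('pics/s3.png')
a=cv2.resize(p[60:280,:380,::-1],(518,300));b=cv2.resize(q[120:300,210:430],(366,300),interpolation=2)
cv2.imwrite('pics/c3.png',cv2.resize(np.hstack([a,b]),None,fx=.9,fy=.9))
E
```

```text
(no output)
```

View pics/c3.png

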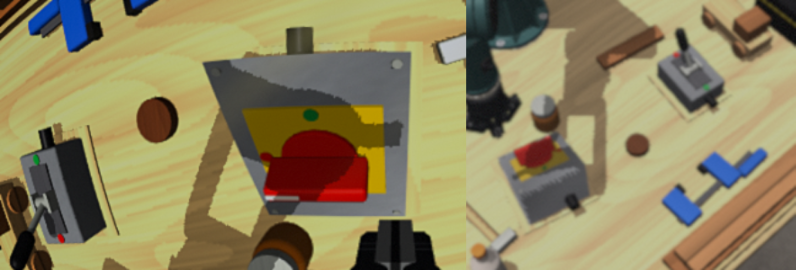

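The handle's bar now lies across the plate with its white pointer end at the red dot, and the lever is still at red. I'll measure the bar's angle from the depth image.

```bash
python3 - <<'E'
from h import *
z=np.load('pics/w3.npz');p=z['p'].astype(int);d=z['d'];K=z['K']
v,u=np.nonzero((p[...,0]>100)&(p[...,1]<60)&(p[...,2]<60)&(d>0)); k=(u<380)&(v<280)&(u>150);u=u[k];v=v[k]
x=(u-K[0,2])/K[0,0];y=(v-K[1,2])/K[1,1];r=np.hypot(x,y);D=d[v,u];s=np.tan(r)/r
W=(np.c_[x*s*D,y*s*D,D]-z['t'])@z['R']
L=(W-[.4892,-.2318,.002])@Rz(-.2164)-[0,0,.108]
c,s_=np.cos(np.radians(35)),np.sin(np.radians(35))
U=L[:,0]*c+L[:,2]*s_;N=-L[:,0]*s_+L[:,2]*c;V=L[:,1]
k=(N>.03)&(abs(V)<.06)&(abs(U)<.06);print(k.sum(),N[k].max())
print(U[k].min(),U[k].max(),V[k].min(),V[k].max())
P=np.c_[U,V][k&(N>.044)];P=P-P.mean(0);w=np.linalg.svd(P,full_matrices=False)[2][0];print(len(P),np.degrees(np.arctan2(w[0],w[1])))
s=read_state();print(s['t'],s['wrist_force'])
E
```

```text
955 0.04804610488049244
-0.00481140905992301 0.011201401290652776 -0.044236851336330346 0.04386074826411629
623 3.179448406136111
12.4 [ 0.25942206  0.54067725 -0.26316599]
```

```bash
python3 -c "
from h import *
print(ticket.finish_job())"
```

```text
the job is handed in; nothing more can be done
None
```

I threw the starter lever over to its red dot first, then turned the red isolator handle a quarter turn anticlockwise to its red dot. Both were pushed with the shut fingers. I then pulled the arm clear and handed the job in at about 12.4 s; hand-in gives no verdict.

- **Starter lever:** before I touched the isolator, the depth points along the grip matched its off stop (a 0.55 rad lean to red). It was still at red in the last pictures.
- **Isolator handle:** it was still on when I checked just before pushing it. Afterwards the bar measured about 3° from the box's y axis, with the pointer at the red dot. The limit is about 8.6°, and 3° is within what my box-angle estimate could be off by.
- **Release and bystanders:** the wrist force was about zero at the end. The bystanders in the last view looked unmoved, but I did not measure their positions.

No check failed or disagreed.

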